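Clamp a culture flask in the microscope stage holder

TASK

Lift the culture flask into the grey stage holder, lying flat between the two rails with its cap end between the two stop posts. Then turn the holder's knob clockwise until the cam holds the flask against the posts and the knob's slip clutch clicks once; stop at that first click, let go, and do not press the flask hard or disturb the glassware and boxes around.

Things in the scene. Friction and masses are not known exactly. Their poses are not given: they have to be found in the camera images.
- flask: Small empty clear-plastic culture flask lying flat: body 64 x 46 x 25 mm (x, y, z), about 60 g, balanced 4 mm from the origin towards the cap; a 24 mm wide neck shoulder and a 21 mm wide round blue cap stick out of its +x end, the cap ending 64 mm from the origin. Origin: centre of the underside of the 64 x 46 mm body; +x towards the cap, z up.
- holder: Grey metal stage holder fixed to the bench: plate 190 x 90 x 10 mm. Origin: underside of the plate, mid-bay; +x towards the stop posts, z up. Two aluminium rails along x at y = -29 and +29 mm (6 mm wide, 52 mm free between them, x from -19 to +25 mm, tops 18 mm above the bench) guide the flask's sides. The cam clamp stands at x = -62 mm, y = 0.
- cam: White eccentric cam disc, 50 mm diameter, 14 to 32 mm above the bench, on a vertical axis under the knob. Origin on the axis, 10 mm above the bench; +x along the lobe (35 mm from the axis; opposite side 15 mm). Turning clockwise seen from above pushes the flask to the posts; it is tight after 0.6 to 1.6 rad, varying by start. Light drag (0.15 N m); stays where left.
- knob: Black torque-limiting knob on the cam: 28 mm disc and upright bar grip 34 mm long, 12 mm thick, from 46 to 73 mm above the bench. Origin on the vertical axis, 40 mm above the bench; +x along the bar (end with white line), as the cam's +x until the clutch slips. Turned clockwise it carries the cam; turned back it opens the cam.
- knob_grip (a point): Point to grip: on the knob's axis, halfway up the bar, 60 mm above the bench. With the cam blocked the resisting torque climbs to 0.4 to 0.5 N m at 0.1 rad of slip of knob over cam (held still, friction lets it read 0.2 to 0.3 lower), then falls by 0.2 or more by 0.3 rad (the click), peaks again at 0.5 rad; past 0.6 rad is a second click. It stays where left.
- erlenmeyer: Bystander: conical glass flask, 68 mm across the base, 96 mm high. Origin at the centre of its underside.
- tip_box: Bystander: grey box of pipette tips with clear lid, 118 x 83 x 61 mm. Origin at the centre of its underside.
- jar: Bystander: closed jar, 60 mm across, about 85 mm high. Origin at the centre of its underside.
- bay (a point): Point on the plate's top, 10 mm above the bench, axes as the holder's: the mean place of the flask's origin as it touches the posts (they are set within 2 mm of their mean; clamping pushes it 1 to 4 mm further along +x). With the cam open as at the start the flask's origin fits anywhere from 2 to 7 mm short of this point (towards -x).
- stop (a point): On the plate's top, 32 mm along +x from the bay point: mean place of the faces of two aluminium stop posts, which are set within 2 mm of it, differently each time. The posts are 32 mm apart, tops 30 mm above the bench; they stop the flask's shoulders, neck and cap pass between. On springs they yield together along +x, 1 mm per 4 N, 6 mm at most.
Not all that is in view belongs to the job. Of the things that look like the flask, the larger one is meant.

How it is judged:
By the outcome, as a careful person would: the job done as asked, in the order asked, and still so for the second after the job is handed in, with the robot touching nothing.
It also fails if it takes over 61 s, if anything falls off the work surface, if the arm or the gripper's body presses on something with over 40 N, if the wrist force passes 120 N, or if a joint passes its speed limit or range.

ROBOT

A 6-joint arm with a two-finger parallel gripper is mounted at the origin on the work surface. World frame = base frame: x ahead of the robot, y to its left, z up, the work surface at z = 0. Lengths are in m, angles in rad, forces in N, time in s.
With the tool pointing down it reaches from about 0.275 to 0.75 m from the base axis. Payload 10.2 kg.
Tool frame: the origin (TCP) lies where the fingers leave the gripper's body, on its centre line; the fingertips stand 73 mm ahead of it and the grasp point (between the pads) lies 54 mm ahead of it; z points along the fingers, y is the line along which they close (so a half turn about z gives the same grasp; the last joint's range is limited). The gripper opens to 85 mm and grips with 20 to 120 N. Pads are 22 mm wide; open, the fingers measure 114 mm over their backs; the gripper's body (76 mm by 85 mm) begins 54 mm behind the grasp point. The pads swing forward as they close: fully open they stand 13 mm farther back than shut.
Start: joints at [-1.507, 0.313, 1.498, -0, 1.331, -0.223], TCP at [0.149, -0.504, 0.304] pointing down, gripper open.
Joint ranges: [-2.94, 2.94], [-0.97, 2.17], [0.19, 2.56], [-1.23, 4.37], [0.02, 3.11], [-2.88, 2.88]. Speed limits (rad/s): [2.39, 2.39, 3.01, 3.14, 3.14, 3.14].

INTERFACE

Orientations are given as a unit quaternion [x, y, z, w].
In Python, from cell import env gives the robot as it stands.
- The arm moves only by the shell command python3 -m handwheel 'ROWS' [FORCE]. ROWS is JSON, one flat list of numbers, 5 for each row, row after row: the shift along the tool's x, y, z in m, then the turn about the tool's z in rad, then the opening in per cent of the stroke, from 0 (shut) to 100 (fully open). A call has exactly 8 rows; each row shifts and turns the commanded pose from where the row before left it, along the tool's axes as they then stand; what a row does not reach is not made up. A row lasts 1/10 s, in which the tool goes at most 50 mm and 8.59 degrees, less where a joint would pass 70% of its speed; a pose out of reach is approached as far as the arm can. A call with a gripper value outside its range is refused whole. The fingers move at their own pace and stop on an object; FORCE is the grip in N (left out, the last holds). Time passes only in rows, so rows that do not move let the fingers close, or fill a call up. It gives the time, the measured TCP pose, the force, the opening and the grip force at its end, in the units of the state.
- env.sense(): the state, without advancing time (a new reading comes with each control period).
- env.grab_frame(name): name is "scene" or "top"; returns a dict with "image" (420x560x3 uint8, red, green, blue), "vertical_fov" (degrees; the focal length in pixels is half the picture's height over the tangent of half this angle, whatever the lens; pixels are square), "cx", "cy" (the principal point, pixels), "R" (3x3) and "t" (3): a world point X has camera coordinates R X + t. Camera axes: x right, y down, z forward; pixel columns grow to the right and rows downward; lengths in m; the calibration is good to about 2 mm. A picture is of the moment at which its call begins. There is no depth.
- env.finish_job(): hands the job in; it is judged then, once.
The state is a dict: "time_s": time; "joint_positions": joint angles; "qvel": joint speeds; "tau": joint torques, N m; "ee_pos": TCP position; "eef_rot": TCP orientation; "ft_force": force on the tool from outside, world axes, zero at the start; "moment": the same for the moment, N m; "gripper_width": finger opening in m; "grip_force": force on a finger pad.
Only numpy, scipy, OpenCV 4.12 (cv2) and the standard library are available. Lean on these libraries where they do the work, as an engineer would, in place of code of your own. Each camera call takes 0.05 s, during which the arm holds its last target. There are 200 camera calls.

## Working session

There is one attempt and no reset: what is moved stays moved. The work goes in short steps, Python scripts to look and compute and a shell command to move; the robot and the scene stay as the last step left them, time stands still between calls to the robot, and variables do not carry over. Pictures are saved under pics/ and viewed, at most 10 in all, crops included, and the job is handed in when it is done.

```bash
mkdir -p pics; ls
cat > h.py <<'E'
import numpy as np,cv2
from cell import env
def grab(n):
    f=env.grab_frame(n); return f
def ray(f,u,v,z):
    F=f["image"].shape[0]/2/np.tan(np.radians(f["vertical_fov"])/2)
    R=np.array(f["R"]);t=np.array(f["t"]);c=-R.T@t
    d=R.T@np.array([(u-f["cx"])/F,(v-f["cy"])/F,1]); return c+d*(z-c[2])/d[2]
def proj(f,X):
    F=f["image"].shape[0]/2/np.tan(np.radians(f["vertical_fov"])/2)
    p=np.array(f["R"])@np.array(X)+np.array(f["t"]); return F*p[0]/p[2]+f["cx"],F*p[1]/p[2]+f["cy"]
def save(im,p): cv2.imwrite(p,cv2.cvtColor(im,cv2.COLOR_RGB2BGR))
E
python3 - <<'E'
from h import *
import pickle
for n in("top","scene"):
    f=grab(n);save(f["image"],f"pics/{n}0.png");pickle.dump(f,open(n+"0.pkl","wb"))
    print(n,f["vertical_fov"],f["cx"],f["cy"],-np.array(f["R"]).T@f["t"],np.array(f["R"])[2])
print(env.sense())
E
```

```text
pics
top 48.61779612080558 279.6921981980115 210.64774033935024 [ 0.37800291 -0.05708885  1.08294269] [ 0.1865936  -0.03454537 -0.98182964]
scene 48.28907911532211 279.9335863515801 207.623484226675 [ 1.37545119 -0.36043654  0.89617394] [-0.67182279  0.2305889  -0.70390547]
{'time_s': 0.1, 'joint_positions': array([-1.50736584e+00,  3.13380603e-01,  1.49836222e+00,  2.39085454e-05,
        1.33099473e+00, -2.23378709e-01]), 'qvel': array([ 0.00273082, -0.00135476, -0.00112341, -0.00145686,  0.0014288 ,
       -0.00151976]), 'tau': array([ 1.89756945e-03, -4.12901509e+01, -2.60140210e+01, -2.13800986e-04,
        3.06719136e-03, -1.19436262e-05]), 'ee_pos': array([ 0.14851258, -0.50340276,  0.30339872]), 'eef_rot': array([ 9.89735414e-01,  1.42910748e-01,  5.73057389e-05, -5.69691273e-04]), 'ft_force': array([-0.25476095,  0.10662052, -0.07428336]), 'moment': array([-0.00946854,  0.02667178,  0.02333305]), 'grip_force': 0.0, 'gripper_width': 0.08529602147575349}
```

View pics/top0.png

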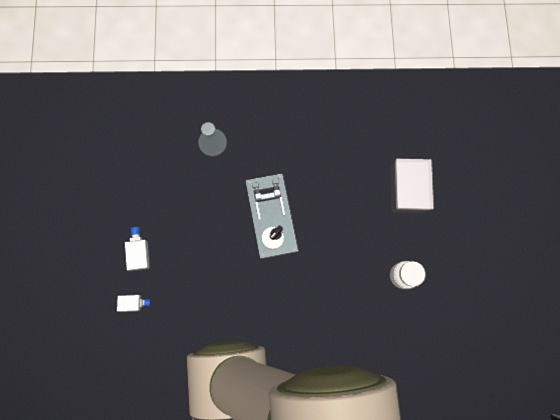

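View pics/scene0.png

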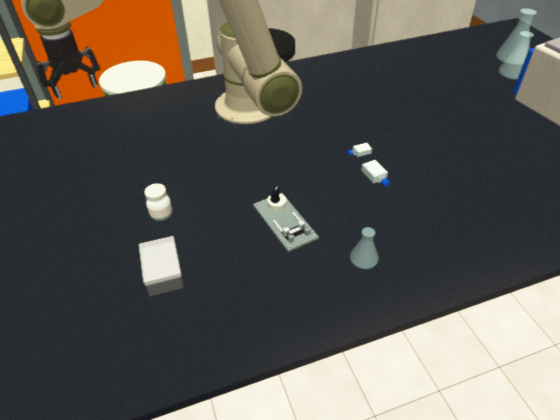

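Candidates for the flask: the larger bottle, blue cap up, at top (137,252) / scene (375,171); the smaller bottle at top (130,303) / scene (361,150). The larger one is meant. The holder is at top (272,216), the knob at about (276,233), and its posts are at the far end at about (267,190).

```bash
cat > m.py <<'E'
from h import *
import pickle
f=pickle.load(open("top0.pkl","rb"));im=f["image"]
g=pickle.load(open("scene0.pkl","rb"));gm=g["image"]
a=cv2.resize(im[215:325,100:200],None,fx=4,fy=4,interpolation=cv2.INTER_CUBIC)
b=cv2.resize(im[165:267,235:310],None,fx=4.3,fy=4.3,interpolation=cv2.INTER_CUBIC)
o=np.zeros((440,730,3),np.uint8);o[:a.shape[0],:a.shape[1]]=a;o[:b.shape[0],405:405+b.shape[1]]=b[:, :325];save(o,"pics/crop.png")
hsv=cv2.cvtColor(im,cv2.COLOR_RGB2HSV);hs=cv2.cvtColor(gm,cv2.COLOR_RGB2HSV)
def comps(m,lo,img):
    for c in cv2.findContours(m.astype(np.uint8),cv2.RETR_EXTERNAL,cv2.CHAIN_APPROX_NONE)[0]:
        if cv2.contourArea(c)>lo: yield c
roi=np.zeros(im.shape[:2],bool);roi[220:320,100:170]=1
def show(n,m,lo,fr,z):
    for c in comps(m,lo,fr):
        r=cv2.minAreaRect(c);M=cv2.moments(c);u,v=M['m10']/M['m00'],M['m01']/M['m00']
        print(n,np.round(r[0],1),np.round(r[1],1),round(r[2],1),'cen',round(u,1),round(v,1),'->',ray(fr,u,v,z).round(4))
        print('   corners',[tuple(ray(fr,*p,z)[:2].round(4)) for p in cv2.boxPoints(r)])
show('white',roi&(im.min(2)>150),60,f,.025)
show('blue',roi&(hsv[...,0]>100)&(hsv[...,0]<130)&(hsv[...,1]>150)&(hsv[...,2]>90),8,f,.0125)
roi=np.zeros(im.shape[:2],bool);roi[165:267,235:310]=1
show('plate',roi&(im.max(2)>75),500,f,.01)
show('camtop',roi&(im.min(2)>200),40,f,.032)
for n,(u,v) in dict(er=(212,143),jar=(408,275),tip=(414,185)).items(): print(n,ray(f,u,v,.03).round(3))
E
python3 m.py
```

```text
white [130.  302.5] [15. 26.] 90.0 cen 128.6 302.7 -> [0.3791 0.2457 0.025 ]
   corners [(np.float64(0.3965), np.float64(0.2717)), (np.float64(0.3949), np.float64(0.2145)), (np.float64(0.3623), np.float64(0.2136)), (np.float64(0.3639), np.float64(0.2704))]
white [135.5 251.5] [34.9 20.9] 85.2 cen 135.7 253.2 -> [0.4884 0.2334 0.025 ]
   corners [(np.float64(0.5305), np.float64(0.2619)), (np.float64(0.5334), np.float64(0.2151)), (np.float64(0.4544), np.float64(0.2065)), (np.float64(0.4517), np.float64(0.2528))]
blue [147.5 302. ] [6. 5.] 90.0 cen 147.4 302.0 -> [0.3794 0.2075 0.0125]
   corners [(np.float64(0.3862), np.float64(0.213)), (np.float64(0.3859), np.float64(0.2019)), (np.float64(0.3726), np.float64(0.2016)), (np.float64(0.373), np.float64(0.2127))]
blue [135.  230.5] [7. 8.] 90.0 cen 134.9 230.1 -> [0.5429 0.2402 0.0125]
   corners [(np.float64(0.5504), np.float64(0.2494)), (np.float64(0.55), np.float64(0.2311)), (np.float64(0.5337), np.float64(0.2307)), (np.float64(0.5341), np.float64(0.2489))]
plate [271.2 215.4] [80.8 39.4] 78.7 cen 271.4 215.8 -> [ 0.5702 -0.0749  0.01  ]
   corners [(np.float64(0.6587), np.float64(-0.0119)), (np.float64(0.676), np.float64(-0.1043)), (np.float64(0.4856), np.float64(-0.1356)), (np.float64(0.47), np.float64(-0.0459))]
camtop [272. 238.] [21.6 20. ] 36.9 cen 270.7 239.5 -> [ 0.5114 -0.0719  0.032 ]
   corners [(np.float64(0.5121), np.float64(-0.0415)), (np.float64(0.5483), np.float64(-0.0696)), (np.float64(0.5175), np.float64(-0.1083)), (np.float64(0.4816), np.float64(-0.08))]
camtop [264.5 195.6] [ 4.4 17.2] 85.9 cen 264.5 195.4 -> [ 0.6143 -0.06    0.032 ]
   corners [(np.float64(0.6181), np.float64(-0.0398)), (np.float64(0.6202), np.float64(-0.0797)), (np.float64(0.6097), np.float64(-0.0801)), (np.float64(0.6076), np.float64(-0.0403))]
er [0.744 0.061 0.03 ]
jar [ 0.423 -0.381  0.03 ]
tip [ 0.633 -0.412  0.03 ]
```

View pics/crop.png

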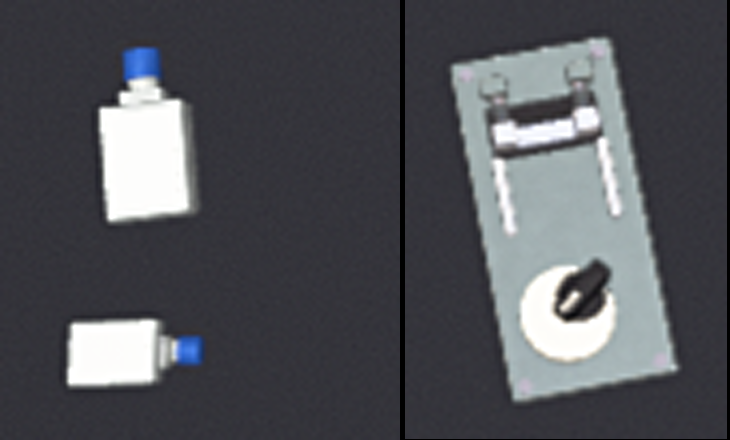

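The crop confirms the choice: the larger flask (body corners ~(100,107),(182,100),(190,213),(107,221) in the crop) has its cap up. In the right half, the rails' near ends are at (512,233) and (616,215), and the knob bar runs from (605,265) to its white end at (565,305).

```bash
cat > m2.py <<'E'
from h import *
import pickle
f=pickle.load(open("top0.pkl","rb"));g=pickle.load(open("scene0.pkl","rb"))
A=lambda x,y:((x+.5)/4+100-.5,(y+.5)/4+215-.5)
B=lambda x,y:((x-405+.5)/4.3+235-.5,(y+.5)/4.3+165-.5)
P=[ray(f,*A(*p),.025)[:2] for p in[(100,107),(182,100),(190,213),(107,221)]]
L=lambda a,b:np.linalg.norm(a-b).round(4)
print('flask',[p.round(4) for p in P],L(P[0],P[1]),L(P[1],P[2]),L(P[2],P[3]),L(P[3],P[0]))
c=np.mean(P,0);d=P[0]+P[1]-P[2]-P[3];y=np.arctan2(d[1],d[0]);e=P[0]-P[1]+P[3]-P[2]
print('c',c.round(4),'yaw',y.round(3),np.arctan2(-e[0],e[1]).round(3))
cap=ray(f,134.9,230.1,.0125)[:2];print('cap-c',L(cap,c),np.arctan2(*(cap-c)[::-1]).round(3))
Y=.174;ux=np.array([np.cos(Y),np.sin(Y)]);uy=np.array([-ux[1],ux[0]])
pc=np.array([.5726,-.0744])
H=lambda q:np.round([(q-pc)@ux,(q-pc)@uy],4)
for n,p,z in[('railL end',(511,234),.018),('railR end',(617,215),.018),('railL far',(499,160),.018),('railR far',(602,140),.018),('postLtop',(493,80),.03),('postRtop',(580,70),.03),('knobend1',(603,263),.073),('knobend2',(562,303),.073),('knobmid',(583,285),.073),('cam c',(567,313),.032)]:
    q=ray(f,*B(*p),z)[:2];print(n,q.round(4),'holder',H(q))
# cam disc: circle fit of plate-adjacent white in crop
print('proj knobtop scene', proj(g,list(ray(f,*B(583,285),.073)[:2])+[.073]))
im=g["image"][175:260,240:330];save(cv2.resize(im,None,fx=6,fy=6,interpolation=cv2.INTER_CUBIC),"pics/sc.png")
E
python3 m2.py
```

```text
flask [array([0.5157, 0.2591]), array([0.5187, 0.2131]), array([0.4547, 0.207 ]), array([0.4514, 0.253 ])] 0.046 0.0643 0.0461 0.0647
c [0.4851 0.233 ] yaw 0.095 0.068
cap-c 0.0583 0.124
railL end [ 0.5616 -0.0466] holder [-0.006   0.0293]
railR end [ 0.5708 -0.1042] holder [-0.007 -0.029]
railL far [ 0.6025 -0.0408] holder [0.0353 0.0279]
railR far [ 0.6125 -0.0972] holder [ 0.0354 -0.0293]
postLtop [ 0.6444 -0.0386] holder [0.0769 0.0229]
postRtop [ 0.649  -0.0858] holder [ 0.0733 -0.0245]
knobend1 [ 0.536  -0.0938] holder [-0.0394 -0.0128]
knobend2 [ 0.5159 -0.0724] holder [-0.0555  0.0118]
knobmid [ 0.5249 -0.0833] holder [-0.0485 -0.0005]
cam c [ 0.5161 -0.0755] holder [-0.0558  0.0087]
proj knobtop scene (np.float64(274.1527624716505), np.float64(190.42751094381504))
```

View pics/sc.png

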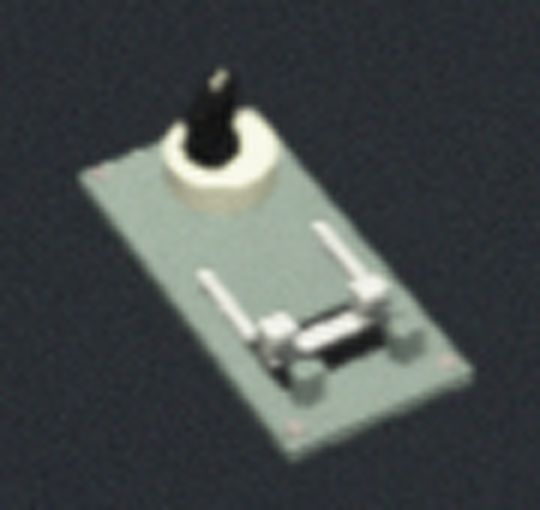

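```bash
python3 -m handwheel '[0.03,-0.034,0,0,100, 0.03,-0.034,0,0,100, 0.03,-0.034,0,0,100, 0.03,-0.034,0,0,100, 0.03,-0.034,0,0,100, 0.03,-0.034,0,0,100, 0.03,-0.034,0,0,100, 0.03,-0.034,0,0,100]' 20; python3 -m handwheel '[0.03,-0.034,0,0,100, 0.03,-0.034,0,0,100, 0.03,-0.034,0,0,100, 0.03,-0.034,0,0,100, 0.03,-0.034,0,0,100, 0.03,-0.034,0,0,100, 0.03,-0.034,0.02,0,100, 0.03,-0.034,0.02,0,100]'
cat > go.py <<'E'
import sys,numpy as np
from cell import env
from scipy.spatial.transform import Rotation as R
s=env.sense();r=R.from_quat(s["eef_rot"]);M=r.as_matrix();psi=np.arctan2(M[1,0],M[0,0])
a=[float(v) for v in sys.argv[1:5]]
d=M.T@(np.array(a[:3])-s["ee_pos"])
print('t',s['time_s'],'pos',s['ee_pos'].round(4),'psi',psi.round(3),'tilt',M[:,2].round(3),'tool d',d.round(4),'turn',round(psi-a[3],3),'j',s['joint_positions'].round(2),'F',s['ft_force'].round(1),'M',s['moment'].round(2),'w',round(s['gripper_width'],4),s['grip_force'])
E
python3 go.py .488 .2334 .2 .09
```

```text
time_s: 0.9
ee_pos: [0.302, -0.173, 0.3039]
eef_rot: [0.99, 0.143, 0.0, 0.0]
ft_force: [1.0, -0.8, 0.1]
gripper_width: 0.0852
grip_force: 0.0
time_s: 1.7
ee_pos: [0.4555, 0.1561, 0.2634]
eef_rot: [0.99, 0.143, 0.0, 0.0]
ft_force: [1.2, -1.0, -0.0]
gripper_width: 0.0851
grip_force: 0.0
t 1.7 pos [0.4555 0.1561 0.2634] psi 0.287 tilt [ 0.001 -0.    -1.   ] tool d [ 0.0531 -0.0649  0.0634] turn 0.197 j [ 0.09  0.25  1.69 -0.    1.2   1.37] F [ 1.2 -1.  -0. ] M [-0.07 -0.02  0.05] w 0.0851 0.0
```

```bash
python3 -m handwheel '[0.023,-0.028,0,0,100, 0.02,-0.025,0,0,100, 0,0,0.02,0.1,100, 0,0,0.02,0.097,100, 0,0,0.03,0,100, 0,0,0.03,0,100, 0,0,0.02,0,100, 0,0,0,0,100]'; python3 go.py .488 .2334 .085 .09
python3 - <<'E'
from h import *
o=[cv2.resize(f["image"][y:y+120,x:x+130],None,fx=3,fy=3,interpolation=cv2.INTER_CUBIC) for f,x,y in((grab("top"),70,190),(grab("scene"),310,100))]
save(np.hstack(o),"pics/app.png")
E
```

```text
time_s: 2.5
ee_pos: [0.48, 0.2167, 0.1414]
eef_rot: [0.999, 0.045, -0.003, 0.0]
ft_force: [0.2, -0.0, -0.2]
gripper_width: 0.0851
grip_force: 0.0
t 2.5 pos [0.48   0.2167 0.1414] psi 0.09 tilt [-0.006 -0.001 -1.   ] tool d [ 0.0098 -0.0159  0.0563] turn -0.0 j [ 0.2   0.51  1.68 -0.    0.96  1.68] F [ 0.2 -0.  -0.2] M [ 0.04 -0.01 -0.02] w 0.0851 0.0
```

View pics/app.png

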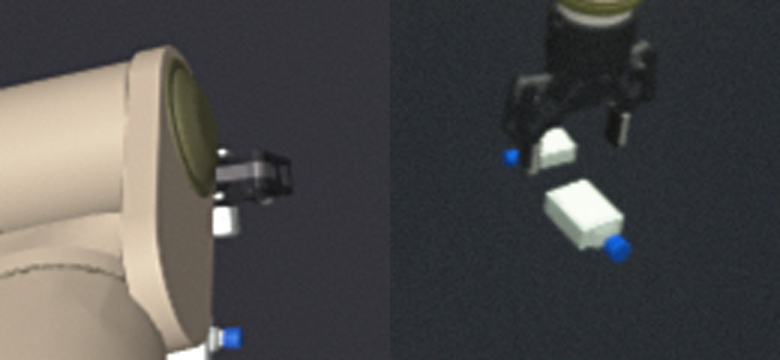

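The left view shows the finger beside the flask's right edge, at about (260,175). The right view shows the gripper above and behind the flask (585,210), aligned with it. I'm going on down.

```bash
python3 -m handwheel '[0.01,-0.016,0,0,100, 0,0,0.015,0,100, 0,0,0.015,0,100, 0,0,0.013,0,100, 0,0,0.013,0,100, 0,0,0,0,100, 0,0,0,0,100, 0,0,0,0,100]'; python3 go.py .488 .2334 .085 .09
```

```text
time_s: 3.4
ee_pos: [0.4902, 0.2339, 0.0886]
eef_rot: [0.999, 0.045, 0.001, -0.0]
ft_force: [-0.5, 0.6, 0.2]
gripper_width: 0.0859
grip_force: 0.0
t 3.4 pos [0.4902 0.2339 0.0886] psi 0.09 tilt [ 0.001  0.    -1.   ] tool d [-0.0022  0.0003  0.0036] turn -0.0 j [ 0.23  0.62  1.66 -0.    0.86  1.71] F [-0.5  0.6  0.2] M [0.   0.01 0.04] w 0.0859 0.0
```

Close gently with 20 N.

```bash
python3 -m handwheel '[-0.002,0,0.004,0,60, 0,0,0,0,50, 0,0,0,0,40, 0,0,0,0,40, 0,0,0,0,40, 0,0,0,0,40, 0,0,0,0,40, 0,0,0,0,40]' 20; python3 go.py .488 .2334 .085 .09
```

```text
time_s: 4.2
ee_pos: [0.4879, 0.2337, 0.084]
eef_rot: [0.999, 0.045, 0.0, -0.0]
ft_force: [0.2, -0.6, 4.1]
gripper_width: 0.0452
grip_force: 21.1
t 4.2 pos [0.4879 0.2337 0.084 ] psi 0.09 tilt [ 0.  0. -1.] tool d [ 0.0001  0.0003 -0.001 ] turn -0.0 j [0.23 0.62 1.67 0.   0.85 1.71] F [ 0.2 -0.6  4.1] M [ 0.02  0.06 -0.03] w 0.0452 21.08117401599884
```

```bash
python3 -m handwheel '[0,0,-0.015,0,40, 0,0,-0.025,0,40, 0,0,-0.03,0,40, 0,0,-0.03,0,40, 0.008,0.035,0,0,40, 0.008,0.038,0,0,40, 0.008,0.04,0,0,40, 0.008,0.04,0,0,40]'; python3 -m handwheel '[0.009,0.04,0,0,40, 0.009,0.04,0,0,40, 0.009,0.04,0,0,40, 0.009,0.04,0,0,40, 0,0,0,-0.084,40, 0,0,0,0,40, 0,0,0,0,40, 0,0,0,0,40]'; python3 go.py .5838 -.0724 .15 .174
python3 - <<'E'
from h import *
o=[cv2.resize(f["image"][y:y+150,x:x+133],None,fx=3,fy=3,interpolation=cv2.INTER_CUBIC) for f,x,y in((grab("top"),205,140),(grab("scene"),225,120))]
save(np.hstack(o),"pics/hold.png")
E
```

```text
time_s: 5.0
ee_pos: [0.5335, 0.0827, 0.1837]
eef_rot: [0.999, 0.045, -0.0, -0.0]
ft_force: [1.2, 0.7, -1.0]
gripper_width: 0.0455
grip_force: 20.9
time_s: 5.8
ee_pos: [0.5834, -0.0712, 0.1839]
eef_rot: [0.996, 0.087, -0.0, -0.0]
ft_force: [-0.4, 0.0, 0.2]
gripper_width: 0.0457
grip_force: 20.9
t 5.8 pos [ 0.5834 -0.0712  0.1839] psi 0.174 tilt [-0.  0. -1.] tool d [0.0001 0.0013 0.0339] turn -0.0 j [-0.32  0.56  1.45  0.    1.13  1.08] F [-0.4  0.   0.2] M [-0.01  0.   -0.02] w 0.0457 20.89590311050415
```

View pics/hold.png

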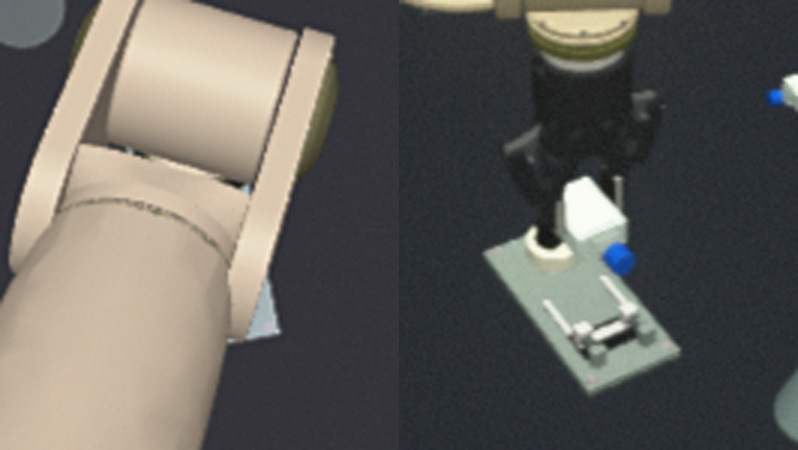

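The top view is blocked by the arm. In the scene view the flask (595,215) hangs in line with the rails, with its cap (620,258) towards the posts. I'm lowering to just above the posts and checking the cap against its prediction.

```bash
python3 -m handwheel '[0,0.0013,0.015,0,40, 0,0,0.02,0,40, 0,0,0.02,0,40, 0,0,0.007,0,40, 0,0,0,0,40, 0,0,0,0,40, 0,0,0,0,40, 0,0,0,0,40]'; python3 go.py .5838 -.0724 .094 .174
python3 - <<'E'
from h import *
f=grab("scene");im=f["image"];s=env.sense()
hsv=cv2.cvtColor(im,cv2.COLOR_RGB2HSV);m=(hsv[...,0]>100)&(hsv[...,0]<130)&(hsv[...,1]>150)&(hsv[...,2]>80);m[:, :250]=0;m[:,340:]=0;m[:150]=0;m[280:]=0
v,u=np.nonzero(m);print('blue',u.mean(),v.mean(),len(u))
Y=.174;ux=np.array([np.cos(Y),np.sin(Y)]);tz=s['ee_pos'][2]-.084
c=ray(f,u.mean(),v.mean(),tz+.0145)[:2]; o=np.array([.5854,-.0721]);d=c-o;print('cap in holder',d@ux,d@np.array([-ux[1],ux[0]]), 'pred x ~', -.0045+.057)
save(cv2.resize(im[165:255,230:340],None,fx=6,fy=6,interpolation=cv2.INTER_CUBIC),"pics/near.png")
E
```

```text
time_s: 6.7
ee_pos: [0.5841, -0.0733, 0.1227]
eef_rot: [0.996, 0.087, 0.001, 0.0]
ft_force: [0.6, -0.1, -1.1]
gripper_width: 0.0455
grip_force: 20.9
t 6.7 pos [ 0.5841 -0.0733  0.1227] psi 0.174 tilt [ 0.001 -0.    -1.   ] tool d [-0.0002 -0.001   0.0287] turn -0.0 j [-0.32  0.64  1.5  -0.    1.    1.07] F [ 0.6 -0.1 -1.1] M [-0.   -0.01 -0.02] w 0.0455 20.888258814811707
blue 296.7413793103448 223.9655172413793 58
cap in holder 0.05435136781876854 -0.0022012233547723118 pred x ~ 0.052500000000000005
```

View pics/near.png

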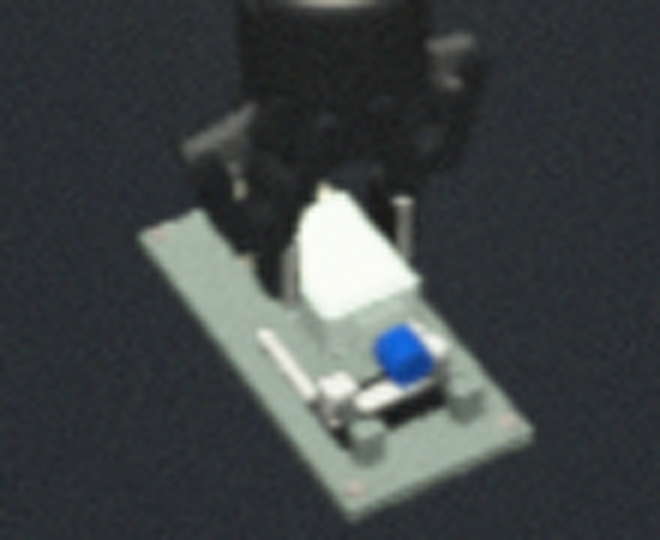

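The scene view shows the flask (355,255) over the bay, its cap (403,355) between the posts (340,390) and (435,345). I'm checking the scene camera's bias with the known rail ends.

Run:
```python
from h import *
import pickle
g=pickle.load(open("scene0.pkl","rb"))
Y=.174;ux=np.array([np.cos(Y),np.sin(Y)]);uy=np.array([-ux[1],ux[0]]);o=np.array([.5854,-.0721])
S=lambda x,y:((x+.5)/6+240-.5,(y+.5)/6+175-.5)
for n,p,z in[('railR end(-19,-29)',(204,270),.018),('railL end(-19,29)',(318,226),.018),('corner near R(-108,-45)',(80,178),.01),('corner far R(82,-45)',(292,450),.01),('corner far L(82,45)',(472,372),.01),('post R top c',(276,325),.03),('post L top c',(371,287),.03)]:
    d=ray(g,*S(*p),z)[:2]-o;print(n,(d@ux*1e3).round(1),(d@uy*1e3).round(1))
```

```text
railR end(-19,-29) -17.6 -28.4
railL end(-19,29) -15.4 27.7
corner near R(-108,-45) -103.2 -45.0
corner far R(82,-45) 83.3 -43.8
corner far L(82,45) 85.0 43.2
post R top c 35.8 -23.4
post L top c 37.4 22.3
```

```bash
python3 -m handwheel '[0,-0.001,0.005,0,40, 0,0,0.006,0,40, 0,0,0.005,0,40, 0,0,0.004,0,40, 0,0,0.003,0,40, 0,0,0.002,0,40, 0,0,0,0,40, 0,0,0,0,40]'; python3 go.py .5838 -.0724 .094 .174
```

```text
time_s: 7.55
ee_pos: [0.5834, -0.0722, 0.0965]
eef_rot: [0.996, 0.087, -0.001, -0.0]
ft_force: [-2.7, -1.3, -2.8]
gripper_width: 0.0453
grip_force: 21.0
t 7.55 pos [ 0.5834 -0.0722  0.0965] psi 0.174 tilt [-0.001  0.    -1.   ] tool d [0.0004 0.0003 0.0025] turn -0.0 j [-0.32  0.68  1.51 -0.    0.95  1.07] F [-2.7 -1.3 -2.8] M [-0.02  0.64 -0.05] w 0.0453 20.962476432323456
```

```bash
python3 -m handwheel '[0,0,0,0,40, 0,0,0.001,0,40, 0,0,0.001,0,40, 0,0,0,0,40, 0,0,0,0,40, 0,0,0,0,40, 0,0,0,0,40, 0,0,0,0,40]'; python3 go.py .5838 -.0724 .094 .174
```

```text
time_s: 8.35
ee_pos: [0.5836, -0.0723, 0.0949]
eef_rot: [0.996, 0.087, -0.0, 0.0]
ft_force: [-4.3, -1.6, 0.6]
gripper_width: 0.0454
grip_force: 21.3
t 8.35 pos [ 0.5836 -0.0723  0.0949] psi 0.174 tilt [-0. -0. -1.] tool d [0.0002 0.0001 0.0009] turn -0.0 j [-0.32  0.68  1.51 -0.    0.95  1.07] F [-4.3 -1.6  0.6] M [-0.17  0.77 -0.13] w 0.0454 21.270840167999268
```

The wrist reads 4.6 N along −x, so the shoulders are already touching the sprung posts. I'm backing off 3.5 mm and then seating.

```bash
python3 -m handwheel '[-0.001,0,0,0,40, -0.001,0,0,0,40, -0.0015,0,0,0,40, 0,0,0,0,40, 0,0,0,0,40, 0,0,0,0,40, 0,0,0,0,40, 0,0,0,0,40]'; python3 go.py .5838 -.0724 .094 .174
```

```text
time_s: 9.15
ee_pos: [0.5803, -0.0729, 0.095]
eef_rot: [0.996, 0.087, 0.0, 0.0]
ft_force: [0.1, 0.1, 0.1]
gripper_width: 0.0453
grip_force: 21.3
t 9.15 pos [ 0.5803 -0.0729  0.095 ] psi 0.174 tilt [ 0. -0. -1.] tool d [0.0035 0.0001 0.001 ] turn -0.0 j [-0.33  0.68  1.52  0.    0.94  1.07] F [0.1 0.1 0.1] M [ 0.01 -0.07 -0.01] w 0.0453 21.284436285495758
```

Free now. I'm lowering until it sits.

```bash
python3 -m handwheel '[0,0,0.0005,0,40, 0,0,0.0005,0,40, 0,0,0.0005,0,40, 0,0,0,0,40, 0,0,0,0,40, 0,0,0,0,40, 0,0,0,0,40, 0,0,0,0,40]'; python3 go.py .5838 -.0724 .094 .174
```

```text
time_s: 9.95
ee_pos: [0.5807, -0.073, 0.0942]
eef_rot: [0.996, 0.087, 0.001, 0.0]
ft_force: [1.6, 0.2, 5.0]
gripper_width: 0.0457
grip_force: 22.0
t 9.95 pos [ 0.5807 -0.073   0.0942] psi 0.174 tilt [ 0.002 -0.    -1.   ] tool d [ 0.0031 -0.      0.0002] turn -0.0 j [-0.33  0.68  1.52  0.    0.94  1.07] F [1.6 0.2 5. ] M [0.2  0.03 0.02] w 0.0457 21.96842461824417
```

```bash
python3 -m handwheel '[0,0,0,0,55, 0,0,0,0,60, 0,0,0,0,70, 0,0,0,0,75, 0,0,0,0,80, 0,0,-0.01,0,80, 0,0,-0.03,0,80, 0,0,-0.04,0,80]'; python3 -m handwheel '[0,0,-0.04,0,80, -0.03,0,0,0,80, -0.03,0,0,-0.15,80, 0,0,0,-0.15,80, 0,0,0,-0.15,80, 0,0,0,-0.15,80, 0,0,0,-0.15,80, 0,0,0,-0.15,80]'
python3 -m handwheel '[0,0,0,-0.15,80, 0,0,0,-0.15,80, 0,0,0,-0.15,80, 0,0,0,-0.15,80, 0,0,0,-0.15,80, 0,0,0,-0.15,80, 0,0,0,-0.15,80, 0,0,0,0,80]'; python3 go.py .5243 -.0828 .16 2.32
python3 - <<'E'
from h import *
f=grab("top");g=grab("scene")
o=[cv2.resize(f["image"][y:y+110,x:x+100],None,fx=4,fy=4,interpolation=cv2.INTER_CUBIC) for f,x,y in((f,225,160),(g,240,165))]
save(np.hstack(o),"pics/placed.png")
E
```

```text
time_s: 10.75
ee_pos: [0.5796, -0.0727, 0.1737]
eef_rot: [0.996, 0.087, -0.001, -0.001]
ft_force: [0.6, -0.9, 0.5]
gripper_width: 0.0684
grip_force: 0.0
time_s: 11.55
ee_pos: [0.5211, -0.0833, 0.2142]
eef_rot: [0.858, 0.514, 0.0, 0.0]
ft_force: [-1.1, -0.0, 0.5]
gripper_width: 0.0684
grip_force: 0.0
time_s: 12.35
ee_pos: [0.5211, -0.0833, 0.2141]
eef_rot: [0.487, 0.874, 0.0, 0.0]
ft_force: [-0.1, -0.1, 0.1]
gripper_width: 0.0683
grip_force: 0.0
t 12.35 pos [ 0.5211 -0.0833  0.2141] psi 2.125 tilt [ 0.001 -0.    -1.   ] tool d [-0.0012  0.0029  0.0541] turn -0.195 j [-0.38  0.41  1.61 -0.    1.12 -0.94] F [-0.1 -0.1  0.1] M [ 0.04  0.   -0.03] w 0.0683 0.0
```

View pics/placed.png

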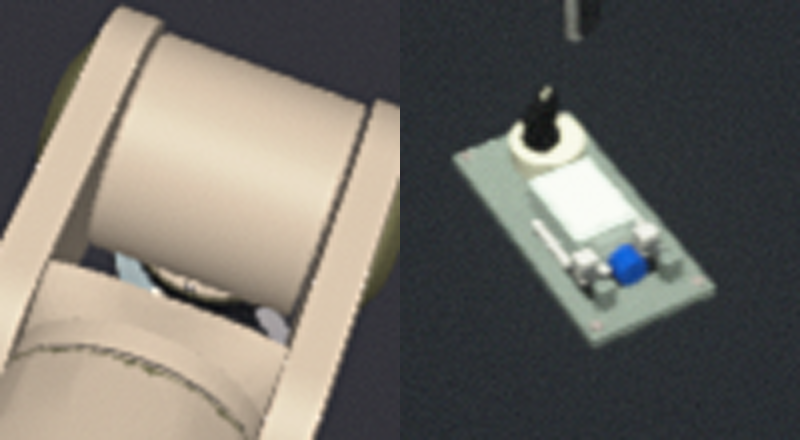

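The flask lies in the bay at right (590,198), its cap (628,265) between the posts, and the knob at (543,120) is undisturbed. Next I'm going to the knob.

```bash
python3 -m handwheel '[-0.001,0.003,0,-0.1,60, 0,0,0.02,-0.095,50, 0,0,0.02,0,50, 0,0,0.02,0,50, 0,0,0.015,0,50, 0,0,0.01,0,50, 0,0,0.005,0,50, 0,0,0,0,50]'; python3 go.py .5243 -.0828 .122 2.32
```

```text
time_s: 13.25
ee_pos: [0.5242, -0.0825, 0.1233]
eef_rot: [0.4, 0.916, -0.0, -0.0]
ft_force: [-0.0, 0.2, -0.4]
gripper_width: 0.0428
grip_force: 0.0
t 13.25 pos [ 0.5242 -0.0825  0.1233] psi 2.318 tilt [-0.  0. -1.] tool d [-0.0003 -0.0001  0.0013] turn -0.002 j [-0.38  0.54  1.68 -0.    0.92 -1.12] F [-0.   0.2 -0.4] M [ 0.   -0.02 -0.  ] w 0.0428 0.0
```

```bash
python3 -m handwheel '[0,0,0,0,30, 0,0,0,0,20, 0,0,0,0,10, 0,0,0,0,5, 0,0,0,0,5, 0,0,0,0,5, 0,0,0,0,5, 0,0,0,0,5]' 60; python3 go.py .5243 -.0828 .122 2.32
```

```text
time_s: 14.05
ee_pos: [0.5249, -0.0825, 0.1242]
eef_rot: [0.4, 0.916, 0.0, 0.001]
ft_force: [4.8, 3.8, 6.3]
gripper_width: 0.0111
grip_force: 60.4
t 14.05 pos [ 0.5249 -0.0825  0.1242] psi 2.318 tilt [ 0.003 -0.    -1.   ] tool d [ 0.0002 -0.0007  0.0022] turn -0.002 j [-0.38  0.54  1.68  0.    0.92 -1.12] F [4.8 3.8 6.3] M [ 0.57 -0.64 -0.14] w 0.0111 60.35008907318115
```

```bash
python3 -m handwheel '[0,0.0007,-0.001,0,5, 0,0,-0.001,0,5, 0,0,0,0.06,5, 0,0,0,0.08,5, 0,0,0,0.08,5, 0,0,0,0.08,5, 0,0,0,0.08,5, 0,0,0,0,5]'; python3 go.py .5243 -.0828 .122 2.32
```

```text
time_s: 14.85
ee_pos: [0.5247, -0.0824, 0.1244]
eef_rot: [0.567, 0.824, -0.0, 0.0]
ft_force: [7.0, -2.1, -10.5]
gripper_width: 0.0111
grip_force: 59.3
t 14.85 pos [ 0.5247 -0.0824  0.1244] psi 1.937 tilt [-0. -0. -1.] tool d [-0.0003 -0.0006  0.0024] turn -0.383 j [-0.38  0.54  1.68 -0.    0.92 -0.74] F [  7.   -2.1 -10.5] M [-0.32 -1.26 -0.14] w 0.0111 59.290194511413574
```

```bash
python3 -m handwheel '[0,0.0006,0.001,0,5, 0,0,0,0.05,5, 0,0,0,0.05,5, 0,0,0,0.05,5, 0,0,0,0.05,5, 0,0,0,0,5, 0,0,0,0,5, 0,0,0,0,5]'; python3 go.py .5243 -.0828 .122 2.32
```

```text
time_s: 15.65
ee_pos: [0.525, -0.0822, 0.1243]
eef_rot: [0.645, 0.764, -0.0, -0.0]
ft_force: [-1.9, -4.6, -0.1]
gripper_width: 0.0106
grip_force: 60.8
t 15.65 pos [ 0.525  -0.0822  0.1243] psi 1.74 tilt [-0.001 -0.001 -1.   ] tool d [-0.0005 -0.0008  0.0023] turn -0.58 j [-0.38  0.54  1.68 -0.    0.92 -0.54] F [-1.9 -4.6 -0.1] M [-0.97  0.26 -0.16] w 0.0106 60.75366139411926
```

```bash
for i in 1; do python3 -m handwheel '[0,0,0,0.015,5, 0,0,0,0.015,5, 0,0,0,0.015,5, 0,0,0,0.015,5, 0,0,0,0.015,5, 0,0,0,0.015,5, 0,0,0,0.015,5, 0,0,0,0.015,5]' >/dev/null; python3 go.py .525 -.0824 .124 2.32; done
```

```text
t 16.45 pos [ 0.525  -0.0821  0.1243] psi 1.619 tilt [-0.001 -0.001 -1.   ] tool d [-0.0003  0.      0.0003] turn -0.701 j [-0.38  0.54  1.68 -0.    0.92 -0.42] F [-1.3 -5.6 -0.2] M [-1.    0.31  0.18] w 0.0108 60.99799990653992
```

```bash
python3 -m handwheel '[-0.0006,0,0,0.015,5, 0,0,0,0.015,5, 0,0,0,0.015,5, 0,0,0,0.015,5, 0,0,0,0.015,5, 0,0,0,0.015,5, 0,0,0,0.015,5, 0,0,0,0.015,5]' >/dev/null; python3 go.py .525 -.0824 .124 2.32
```

```text
t 17.25 pos [ 0.525  -0.0823  0.1243] psi 1.498 tilt [-0.001  0.    -1.   ] tool d [-0.0001  0.0001  0.0003] turn -0.822 j [-0.38  0.54  1.68 -0.    0.92 -0.3 ] F [-4.4 -1.8  3.1] M [-0.46  0.89  0.34] w 0.0108 61.58279836177826
```

```bash
python3 -m handwheel '[0,0,0,0.015,5, 0,0,0,0.015,5, 0,0,0,0.015,5, 0,0,0,0.015,5, 0,0,0,0.015,5, 0,0,0,0.015,5, 0,0,0,0.015,5, 0,0,0,0.015,5]' >/dev/null; python3 go.py .525 -.0824 .124 2.32
```

```text
t 18.05 pos [ 0.5249 -0.0823  0.1243] psi 1.378 tilt [-0.001  0.    -1.   ] tool d [-0.0001  0.0001  0.0003] turn -0.942 j [-0.38  0.54  1.68 -0.    0.92 -0.18] F [-5.7 -1.3  3. ] M [-0.38  0.98  0.41] w 0.0109 61.88548564910889
```

```bash
python3 -m handwheel '[0,0,0,0.008,5, 0,0,0,0.008,5, 0,0,0,0.008,5, 0,0,0,0.008,5, 0,0,0,0.008,5, 0,0,0,0.008,5, 0,0,0,0.008,5, 0,0,0,0.008,5]' >/dev/null; python3 go.py .525 -.0824 .124 2.32
```

```text
t 18.85 pos [ 0.5249 -0.0823  0.1243] psi 1.315 tilt [-0.001  0.    -1.   ] tool d [-0.0001  0.0002  0.0003] turn -1.005 j [-0.38  0.54  1.68 -0.    0.92 -0.12] F [-5.7 -1.3  3.5] M [-0.4   0.96  0.41] w 0.0105 62.096033692359924
```

```bash
python3 -m handwheel '[0,0,0,0.008,5, 0,0,0,0.008,5, 0,0,0,0.008,5, 0,0,0,0.008,5, 0,0,0,0.008,5, 0,0,0,0.008,5, 0,0,0,0.008,5, 0,0,0,0.008,5]' >/dev/null; python3 go.py .525 -.0824 .124 2.32
```

```text
t 19.65 pos [ 0.5248 -0.0823  0.1243] psi 1.251 tilt [-0.002  0.    -1.   ] tool d [-0.0001  0.0002  0.0003] turn -1.069 j [-0.38  0.54  1.68 -0.    0.92 -0.06] F [-5.7 -2.2  3.4] M [-0.39  1.04  0.52] w 0.0107 62.233094573020935
```

```bash
python3 -m handwheel '[0,0,0,0.008,5, 0,0,0,0.008,5, 0,0,0,0.008,5, 0,0,0,0.008,5, 0,0,0,0.008,5, 0,0,0,0.008,5, 0,0,0,0.008,5, 0,0,0,0.008,5]' >/dev/null; python3 go.py .525 -.0824 .124 2.32
```

```text
t 20.45 pos [ 0.5248 -0.0822  0.1243] psi 1.186 tilt [-0.002  0.    -1.   ] tool d [-0.0001  0.0003  0.0003] turn -1.134 j [-0.38  0.54  1.68 -0.    0.92  0.01] F [-6.9 -1.6  3.2] M [-0.41  1.03  0.44] w 0.011 61.95572912693024
```

```bash
python3 -m handwheel '[0,0,0,0.008,5, 0,0,0,0.008,5, 0,0,0,0.008,5, 0,0,0,0.008,5, 0,0,0,0.008,5, 0,0,0,0.008,5, 0,0,0,0.008,5, 0,0,0,0.008,5]' >/dev/null; python3 go.py .525 -.0824 .124 2.32
```

```text
t 21.25 pos [ 0.5247 -0.0823  0.1243] psi 1.122 tilt [-0.002  0.001 -1.   ] tool d [-0.      0.0003  0.0003] turn -1.198 j [-0.38  0.54  1.68 -0.    0.92  0.07] F [-6.4 -2.   3.7] M [-0.45  1.15  0.13] w 0.0109 61.4201420545578
```

The torque peaked at 0.52 N·m and fell to 0.13 N·m, so the click is under way at about 0.23 rad of slip. A small step completes it, well short of the second.

```bash
python3 -m handwheel '[0,0,0,0.01,5, 0,0,0,0.01,5, 0,0,0,0.01,5, 0,0,0,0.01,5, 0,0,0,0.01,5, 0,0,0,0.01,5, 0,0,0,0.01,5, 0,0,0,0.01,5]' >/dev/null; python3 go.py .525 -.0824 .124 2.32
```

```text
t 22.05 pos [ 0.5248 -0.0823  0.1243] psi 1.042 tilt [-0.002  0.001 -1.   ] tool d [-0.      0.0003  0.0003] turn -1.278 j [-0.38  0.54  1.68 -0.    0.92  0.15] F [-6.6 -2.9  4.2] M [-0.36  1.1   0.12] w 0.0103 61.39858603477478
```

Stop here. Letting go and withdrawing.

```bash
python3 -m handwheel '[0,0,0,0,10, 0,0,0,0,20, 0,0,0,0,40, 0,0,0,0,45, 0,0,0,0,45, 0,0,0,0,45, 0,0,-0.005,0,45, 0,0,-0.02,0,45]';python3 -m handwheel '[0,0,-0.03,0,45, 0,0,-0.04,0,45, 0,0,-0.04,0,45, 0,0,-0.04,0,45, 0,0,-0.03,0,45, 0,0,0,0,45, 0,0,0,0,45, 0,0,0,0,45]'; python3 go.py .525 -.0824 .124 2.32
python3 - <<'E'
from h import *
g=grab("scene");save(cv2.resize(g["image"][165:255,240:340],None,fx=6,fy=6,interpolation=cv2.INTER_CUBIC),"pics/done.png")
E
```

```text
time_s: 22.85
ee_pos: [0.5246, -0.0822, 0.1485]
eef_rot: [0.867, 0.498, -0.001, -0.001]
ft_force: [0.1, 0.4, 1.3]
gripper_width: 0.0386
grip_force: 0.0
time_s: 23.65
ee_pos: [0.525, -0.0823, 0.3282]
eef_rot: [0.867, 0.498, -0.001, -0.001]
ft_force: [-0.2, 1.1, -1.0]
gripper_width: 0.0385
grip_force: 0.0
t 23.65 pos [ 0.525  -0.0823  0.3282] psi 1.043 tilt [-0.002  0.001 -1.   ] tool d [0.     0.0005 0.2042] turn -1.277 j [-0.38  0.31  1.44  0.    1.4   0.15] F [-0.2  1.1 -1. ] M [ 0.04  0.03 -0.02] w 0.0385 0.0
```

View pics/done.png

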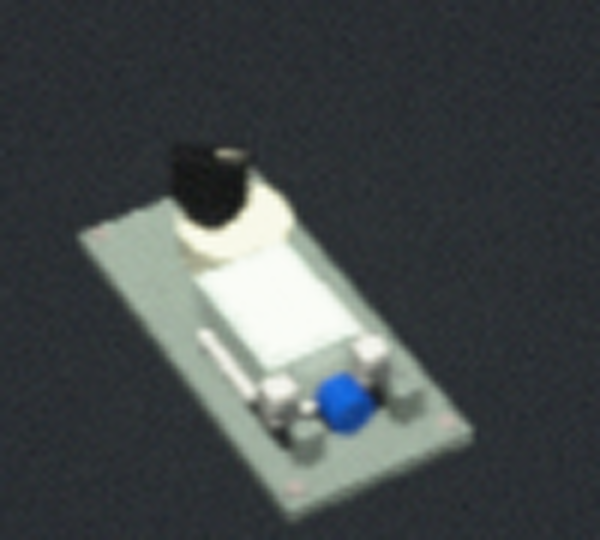

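The flask (280,305) lies flat against the posts (277,395) and (370,355), with its cap (345,403) between them. The cam (240,225) touches its back and the knob is released. Handing in.

```bash
python3 -c "from cell import env; print(env.finish_job())"
```

```text
the job is handed in; nothing more can be done
None
```

The job is handed in: the flask lies flat between the rails with its cap between the posts. I turned the knob clockwise to its first click (torque fell from 0.52 to 0.12 N·m), let go and raised the arm clear at about 24 s.

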